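Couple the pull bar to the bench's spring-sleeve coupling

ROBOT

A 6-joint arm with a two-finger parallel gripper is mounted at the origin on the work surface. World frame = base frame: x ahead of the robot, y to its left, z up, the work surface at z = 0. Lengths are in mm, angles in rad, forces in N, time in s.
With the tool pointing down it reaches from about 350 to 975 mm from the base axis. Payload 7.1 kg.
Tool frame: the origin (TCP) lies between the finger pads; the fingertips stand 8 mm ahead of it and the grasp point (between the pads) lies 11 mm behind it; x points along the fingers, y is the direction in which the jaws open and shut, and the axes are right-handed (so a half turn about x gives the same grasp; the last joint's range is limited). The gripper opens to 88 mm and grips with 3 to 60 N. Pads are 20 mm wide; open, the fingers measure 115 mm over their backs; the gripper's body (75 mm by 178 mm) begins 61 mm behind the grasp point.
Start: joints at [-1.287, 0.423, 1.63, -0, 1.089, -0.019], TCP at [186.389, -596.543, 230.675] pointing down, gripper open.
Joint ranges: [-3, 3], [-0.9, 2.11], [0.09, 2.58], [-1.31, 4.45], [0.11, 2.69], [-2.54, 2.54]. Speed limits (rad/s): [2.39, 2.39, 3.01, 3.14, 3.14, 3.14].

INTERFACE

Orientations are given as a rotation vector (axis times angle).
In Python, from workcell import ctrl gives the robot as it stands.
- The arm moves only by the tool apply_moves, never from a script. Its argument "increments" is a list of rows, each an object with "gripper": the opening in per cent of the stroke, from 0 (shut) to 100 (fully open); "delta_pos": the shift along the tool's x, y, z in cm, a list of three; "dr": the turn, a rotation vector about the tool's x, y, z in rad, a list of three. In form: [{"gripper": gripper, "delta_pos": [dx, dy, dz], "dr": [ax, ay, az]}, ...]. A call has exactly 5 rows; each row shifts and turns the commanded pose from where the row before left it, along the tool's axes as they then stand; what a row does not reach is not made up. A row lasts 1/12 s, in which the tool goes at most 41.7 mm and 7.16 degrees, less where a joint would pass 70% of its speed; a pose out of reach is approached as far as the arm can. A call with a gripper value outside its range is refused whole. The fingers move at their own pace and stop on an object; the grip force is fixed at half the most. Time passes only in rows, so rows that do not move let the fingers close, or fill a call up. It gives the time, the measured TCP pose, the force and the opening at its end, in the units of the state.
- ctrl.get_obs(): the state, without advancing time (a new reading comes with each control period).
- ctrl.get_image(name): name is "scene" or "top" or "wrist"; returns a dict with "img" (384x512x3 uint8, red, green, blue), "range_z" (384x512 float32, mm along the optical axis (not along the pixel's ray), 0 where there is no reading), "mtx" (3x3 intrinsics, pixels), "k1" (the pictures are not rectified: a ray, as slopes to the right and down, at radius r is drawn at 1 + k1 r^2 times it, then the intrinsics apply), "rvec" (rotation vector, rad) and "tvec" (3), from world to camera coordinates, as OpenCV has them. Camera axes: x right, y down, z forward; pixel columns grow to the right and rows downward; lengths in mm; the calibration is good to about 2 mm. A picture is of the moment at which its call begins.
- ctrl.close_job(): hands the job in, once; it reports no verdict.
The state is a dict: "t": time; "qpos": joint angles; "qvel": joint speeds; "joint_torque": joint torques, N m; "ee_pos": TCP position; "orientation": TCP orientation; "ft_force": force on the tool from outside, world axes, zero at the start; "moment": the same for the moment, N m; "width": finger opening in mm.
Only numpy, scipy, OpenCV 4.12 (cv2) and the standard library are available. Lean on these libraries where they do the work, as an engineer would, in place of code of your own. Each camera call takes 0.05 s, during which the arm holds its last target. There are 200 camera calls.

TASK

Join the pull bar to the coupling on the bench. Pull the coupling's spring sleeve back by its handle, swing the handle over through the notch of the gate plate and let it come to rest hooked there by itself, lay the bar's button head fully home in the bared socket, then unhook the handle so that the sleeve goes fully forward over the head with the handle upright, and let go. Leave the offcut, the glue bottle and the mallet where they are.

Things in the scene. Friction and masses are not known exactly. Their poses are not given: they have to be found in the camera images.
- coupling: Quick coupling bolted to the bench: grey base, x -95 to 150, y -60 to 45, 10 mm high. Origin on the bench top below the socket's mouth; z up; x along the coupling's level axis, 50 mm above the bench, from the mouth (x 0) to the back. A rest 20 mm wide, x -85 to -25, top at 36 mm, carries the bar's body. Rear block x 122 to 146, 75 mm high.
- socket (a point): Centre of the socket, where the bar's head centre belongs: x 17, y 0, z 50 mm of the coupling's frame, on its axis. The socket is open at the top, walls up to z 58 mm: an end wall (x 0 to 6) with an upright slot 15 mm wide for the neck, then a trough (x 6 to 28) 23 mm wide for the head. The sleeve covers it when forward.
- sleeve: Brass sleeve, outside diameter 52, bore 42, length 44 mm, on the coupling's axis; x as the coupling's. Origin on the axis, 4 mm before its front edge; at the mouth (x 0, z 50) when forward. Slides back up to 66 mm (+x) and turns up to 0.58 rad. Springs push it forward (6 N, rising to 13 N) and turn it upright (1 to 3 N felt at the handle).
- handle (a point): Point on the sleeve's handle, an upright round steel rod 12 mm thick, 80 mm from the coupling's axis: at x 38, y 0, z 130 mm of the coupling's frame when forward and upright. The rod ends 30 mm beyond this point; the gate plate's top is 35 mm below it. It goes back with the sleeve (+x) and can lean over to -y about the axis.
- gate_plate (a point): Fixed point on the steel gate plate beside the handle: x 77, y -51, z 95 mm of the coupling's frame (the plate's top). Plate 5 mm thick, about x 24 to 130, y -8 to -56 mm, on posts. It stops the handle from leaning except at one notch 19 mm wide in x. The notch's place differs by up to 7 mm either way each time and is not measured.
- notch_zone (a point): Middle of the range where the notch may be, x 90.5, y 0, z 95 mm of the coupling's frame: the handle can lean through only in a 7 mm wide window lying somewhere between 42 and 63 mm back from its forward place; find it by feel or sight. Leaning meets the plate after 2 to 3 mm at plate height elsewhere.
- hook_zone (a point): Middle of where the handle (at plate height) ends up hooked: x 75, y -22, z 95 mm. Behind a 6 mm lip the notch has a pocket 12 mm deep towards the mouth: lean the handle about 0.55 rad, let it forward about 16 mm from mid-window, and it stays by itself, leaning about 0.5 rad, 30 to 44 mm back. To unhook, draw it back about 16 mm and bring it upright.
- pullbar: Loose steel pull bar 146 mm long, 0.25 to 0.45 kg: square body 90 x 28 x 28 mm, at its +x end a round neck (diameter 12, length 14 mm) and a button head (diameter 20, length 16 mm), at its -x end a flat eye. Origin at the centre of the body's underside; x along the bar towards the head, its axis 14 mm above the underside. Home, its x lies along the coupling's x and the body lies on the rest.
- head (a point): Centre of the bar's button head, 67 mm from the bar's origin along its x, 14 mm above the underside.
- offcut: Wood offcut 160 x 70 x 35 mm, a bystander; origin at the centre of its underside.
- glue: Glue bottle 60 mm wide, 150 mm tall, a bystander; origin at the centre of its underside.
- mallet: Wooden mallet lying down, a bystander: head 60 x 120 x 75 mm centred 110 mm along x from the origin, handle along x from -120 to 80 mm; origin on the bench.
Things that resemble listed ones, but are neither listed nor needed, are in the scene too. Several things have the shape of the pullbar; the one meant has the colours described above.

How it is judged (in metres and radians):
On the way, in this order (a step that is already met when the one before it is completed fails the run):
1. the sleeve is back and stays hooked in the gate with nothing holding it (x of handle in the frame of coupling above 0.062 m and y of handle in the frame of coupling below -0.025 m and contact force between each of the arm, the fingers and sleeve below 0.1 N), for 0.3 s.
2. the bar's head lies home in the socket while the sleeve is still hooked back (x of handle in the frame of coupling above 0.062 m and y of handle in the frame of coupling below -0.025 m and distance between head and socket below 0.007 m and angle between the x axis of pullbar and the x axis of coupling, either way round below 0.1 rad), for 0.2 s.
At the end, for the whole second after the job is handed in: The bar's head is in the socket (head centre within 7 mm of the socket's centre, bar in line within 0.1 rad), at rest; the sleeve is fully forward (within 5 mm) with its handle upright (within about 0.27 rad), and the bar and the handle are let go (distance between head and socket below 0.007 m and angle between the x axis of pullbar and the x axis of coupling, either way round below 0.1 rad and x of handle in the frame of coupling below 0.043 m and z of handle in the frame of coupling above 0.127 m and linear speed of pullbar below 0.02 m/s); the robot touches nothing.
It fails at once if the offcut is moved more than 30 mm (distance of offcut from where it was at the start of the episode above 0.03 m).
It fails at once if the glue is moved more than 30 mm (distance of glue from where it was at the start of the episode above 0.03 m).
It fails at once if the mallet is moved more than 30 mm (distance of mallet from where it was at the start of the episode above 0.03 m).
It also fails if it takes over 70 s, if anything falls off the work surface, if the arm or the gripper's body presses on something with over 40 N, if the wrist force passes 120 N, or if a joint passes its speed limit or range.

## Working session

There is one attempt and no reset: what is moved stays moved. The work goes in short steps, Python scripts to look and compute and a tool call to move; the robot and the scene stay as the last step left them, time stands still between calls to the robot, and variables do not carry over. Pictures are saved under pics/ and viewed, about 8 in all and at most 12, crops included, and the job is handed in when it is done.

Besides the shell and the picture viewer there is one more tool, called after "Emit:" by a JSON object that holds its "op" and its "data". apply_moves: Moves the arm, as the interface text tells. Its arguments: {"type":"object","properties":{"increments":{"type":"array","items":{"type":"object","properties":{"gripper":{"type":"number"},"delta_pos":{"type":"array","items":{"type":"number"}},"dr":{"type":"array","items":{"type":"number"}}}}}},"required":["increments"]}

```bash
ls; mkdir -p pics; cat > h.py <<'E'
import numpy as np, cv2
from workcell import ctrl
def cam(name):
    d=ctrl.get_image(name); return d
def save(d,fn,crop=None,s=1):
    im=d["img"][:,:,::-1]
    if crop: x0,y0,x1,y1=crop; im=im[y0:y1,x0:x1]
    cv2.imwrite("pics/"+fn,cv2.resize(im,None,fx=s,fy=s,interpolation=cv2.INTER_CUBIC))
def ray(d,u,v):
    m=d["mtx"]; x=(u-m[0,2])/m[0,0]; y=(v-m[1,2])/m[1,1]; X,Y=x,y
    for _ in range(20):
        k=1+d["k1"]*(X*X+Y*Y); X,Y=x/k,y/k
    return np.array([X,Y,1.])
def RT(d):
    return cv2.Rodrigues(np.array(d["rvec"],float))[0],np.array(d["tvec"],float).ravel()
def px(d,u,v,z=None):
    """world point: from depth, or on the plane z"""
    R,t=RT(d); r=ray(d,u,v)
    if z is None: return R.T@(r*d["range_z"][int(round(v)),int(round(u))]-t)
    o=-R.T@t; w=R.T@r; return o+w*(z-o[2])/w[2]
def proj(d,P):
    R,t=RT(d); c=np.asarray(P,float)@R.T+t; xy=c[...,:2]/c[...,2:]
    xy=xy*(1+d["k1"]*(xy**2).sum(-1,keepdims=True)); m=d["mtx"]
    return xy*[m[0,0],m[1,1]]+[m[0,2],m[1,2]]
E
python3 - <<'E'
from h import *
o=ctrl.get_obs(); print(o)
import pickle
for n in("top","scene"):
    d=cam(n); save(d,n+"0.png",s=1.5); pickle.dump(d,open(n+"0.pkl","wb")); print(n,d["k1"],-RT(d)[0].T@RT(d)[1])
E
```

```text
pics
{'t': 0.0, 'qpos': array([-1.28700281e+00,  4.23853124e-01,  1.63067028e+00,  7.08954799e-07,
        1.08860955e+00, -1.89891150e-02]), 'qvel': array([-4.89955217e-04,  2.49447044e-03, -4.17824923e-05, -9.93025144e-06,
       -1.63069923e-04, -1.42512977e-03]), 'joint_torque': array([ 6.25646207e-04, -5.44625151e+01, -2.73663443e+01,  6.43503922e-02,
        2.29209708e-02, -1.01604512e-04]), 'ee_pos': array([ 186.24103374, -596.04132864,  229.90177198]), 'orientation': array([ 2.05883053,  0.31571436, -2.05925277]), 'ft_force': array([-0.52200215,  0.21697886, -0.53696323]), 'moment': array([ 0.02645493, -0.04157256,  0.03726718]), 'width': 87.84199442672771}
top -0.05044777660359754 [ 410.29947047  -91.23384292 1474.10080158]
scene -0.1618707948901156 [1373.18749657  765.02134927  926.8962869 ]
```

View pics/top0.png

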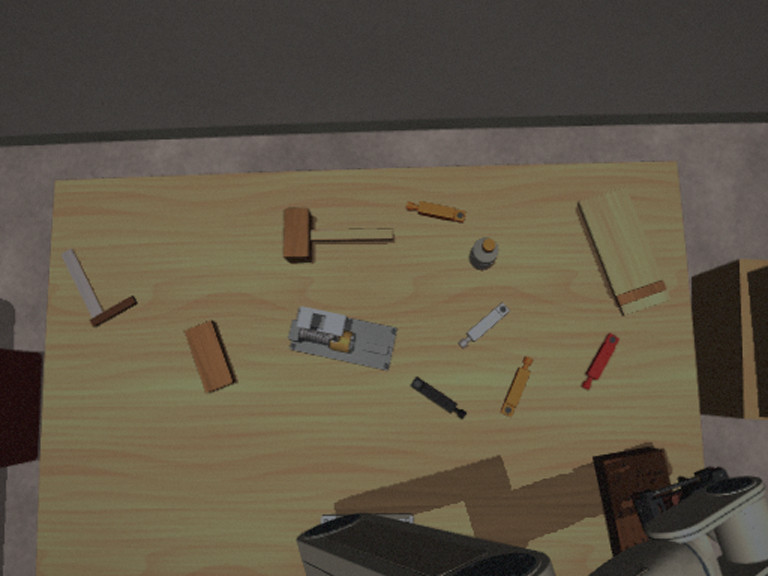

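View pics/scene0.png

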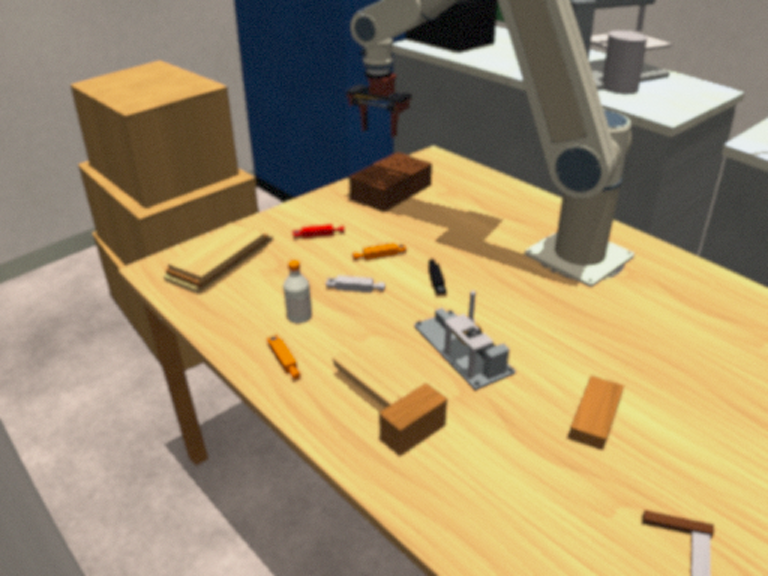

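Candidates for the bar (top picture, 1.5x): silver (484,325), orange (435,210), orange (517,385), red (600,360) and black (438,397). The description says plain steel, so I choose the silver one. I'll check it and the coupling in a close crop.

```bash
python3 - <<'E'
import pickle
from h import *
d=pickle.load(open("top0.pkl","rb")); save(d,"c0.png",(180,190,350,290),4.6)
print(d["mtx"])
E
```

```text
[[406.137511     0.         256.91592728]
 [  0.         406.137511   197.45478718]
 [  0.           0.           1.        ]]
```

View pics/c0.png

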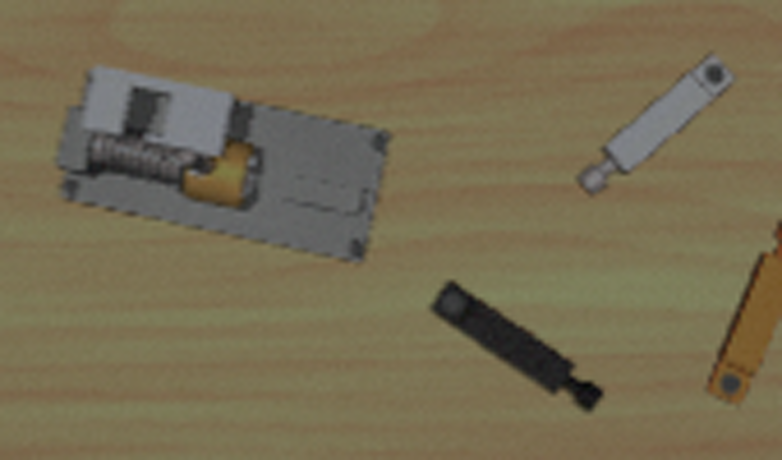

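The crop confirms the silver bar: head at crop (592,180), eye at (714,73). The coupling's mouth faces right, and the dark notch shows at (148,110). Next I estimate poses.

```bash
python3 - <<'E'
import pickle
from h import *
d=pickle.load(open("top0.pkl","rb"))
f=lambda u,v,z:px(d,180+(u+.5)/4.6-.5,190+(v+.5)/4.6-.5,z).round(1)
for u,v,z in[(390,133,10),(363,262,10),(62,200,10),(592,180,14),(714,73,14),(612,148,28),(632,165,28),(712,56,28),(735,78,28)]: print(u,v,f(u,v,z))
A,B,C=f(390,133,10),f(363,262,10),f(62,200,10)
# A: x-95,y-60 ; B: x-95,y45 ; C: x150,y45
ex=(C-B)/np.linalg.norm(C-B); print(ex,np.linalg.norm(C-B),np.linalg.norm(A-B))
ey=np.array([-ex[1],ex[0],0])
O=((B-ex*-95-ey*45)+(C-ex*150-ey*45)+(A+ex*95+ey*60))/3; print("O",O,"yaw",np.arctan2(ex[1],ex[0]))
w=cam("wrist"); R,t=RT(w); o=ctrl.get_obs(); Rt=cv2.Rodrigues(o["orientation"])[0]
print("cam in tool",Rt.T@(-R.T@t-o["ee_pos"]),"\n",(R@Rt).round(3),w["mtx"][0,0],w["k1"]); print(Rt.round(3))
E
```

```text
390 133 [542.1 -80.3  10. ]
363 262 [441.8 -56.9  10. ]
62 200 [495.2 178.9  10. ]
592 180 [ 501.2 -236.8   14. ]
714 73 [ 582.8 -335.6   14. ]
612 148 [ 524.7 -251.8   28. ]
632 165 [ 511.2 -266.7   28. ]
712 56 [ 594.5 -332.4   28. ]
735 78 [ 576.8 -349.4   28. ]
[0.22087019 0.97530321 0.        ] 241.7709659988147 102.99344639344778
O [505.73130138  24.69534091  10.        ] yaw 1.3480897178021676
cam in tool [-154.75980847   -1.04924425  -81.76681311] 
 [[ 0.     1.    -0.001]
 [-0.292  0.001  0.956]
 [ 0.956 -0.     0.292]] 331.80278902182926 -0.031247305647056453
[[-0.     0.298 -0.955]
 [ 0.001 -0.955 -0.298]
 [-1.    -0.001 -0.   ]]
```

```bash
cat >> h.py <<'E'
from scipy.linalg import logm, expm
from scipy.spatial.transform import Rotation as Ro
def pose(p,R): T=np.eye(4); T[:3,:3]=R; T[:3,3]=p; return T
def cur():
    o=ctrl.get_obs(); return pose(o["ee_pos"],cv2.Rodrigues(o["orientation"])[0])
def down(p,yawz,tilt=0):
    """tool down with tool z at yawz (rad), then turned by tilt about tool y"""
    z=np.array([np.cos(yawz),np.sin(yawz),0]); x=np.array([0,0,-1.]); R=np.stack([x,np.cross(z,x),z],1)
    return pose(p,R@Ro.from_rotvec([0,tilt,0]).as_matrix())
def plan(T0,T1,ncalls,rows=5):
    """per call, one row (cm, rad) to be repeated"""
    r=Ro.from_matrix(T0[:3,:3].T@T1[:3,:3]).as_rotvec()
    w=[pose(T0[:3,3]+(T1-T0)[:3,3]*k/ncalls,T0[:3,:3]@Ro.from_rotvec(r*k/ncalls).as_matrix()) for k in range(ncalls+1)]
    for k in range(ncalls):
        L=logm(np.linalg.inv(w[k])@w[k+1]).real/rows; E=expm(L)
        print(k+1,"dp",(E[:3,3]/10).round(3).tolist(),"dr",Ro.from_matrix(E[:3,:3]).as_rotvec().round(4).tolist(),"->",w[k+1][:3,3].round(0))
E
python3 - <<'E'
from h import *
plan(cur(),down([497,68,250],np.deg2rad(-12.8)),6)
E
```

```text
1 dp [-0.064, -1.502, -1.952] dr [-0.0872, -0.0001, 0.0] -> [ 238. -485.  233.]
2 dp [-0.065, -0.538, -2.403] dr [-0.0872, -0.0001, 0.0] -> [ 290. -375.  237.]
3 dp [-0.066, 0.527, -2.406] dr [-0.0872, -0.0001, 0.0] -> [ 342. -264.  240.]
4 dp [-0.066, 1.494, -1.958] dr [-0.0872, -0.0001, 0.0] -> [ 393. -153.  243.]
5 dp [-0.067, 2.181, -1.144] dr [-0.0872, -0.0001, 0.0] -> [445. -43. 247.]
6 dp [-0.067, 2.46, -0.117] dr [-0.0872, -0.0001, 0.0] -> [497.  68. 250.]
```

Emit:
{"op": "apply_moves", "data": {"increments": [{"gripper":100,"delta_pos":[-0.064,-1.502,-1.952],"dr":[-0.0872,0,0]},{"gripper":100,"delta_pos":[-0.064,-1.502,-1.952],"dr":[-0.0872,0,0]},{"gripper":100,"delta_pos":[-0.064,-1.502,-1.952],"dr":[-0.0872,0,0]},{"gripper":100,"delta_pos":[-0.064,-1.502,-1.952],"dr":[-0.0872,0,0]},{"gripper":100,"delta_pos":[-0.064,-1.502,-1.952],"dr":[-0.0872,0,0]}]}}

```text
t: 0.57
ee_pos: [238.6, -484.7, 233.6]
orientation: [1.788, 0.697, -1.788]
ft_force: [0.8, -0.2, 0.6]
width: 88.0
```

Emit:
{"op": "apply_moves", "data": {"increments": [{"gripper":100,"delta_pos":[-0.065,-0.538,-2.403],"dr":[-0.0872,0,0]},{"gripper":100,"delta_pos":[-0.065,-0.538,-2.403],"dr":[-0.0872,0,0]},{"gripper":100,"delta_pos":[-0.065,-0.538,-2.403],"dr":[-0.0872,0,0]},{"gripper":100,"delta_pos":[-0.065,-0.538,-2.403],"dr":[-0.0872,0,0]},{"gripper":100,"delta_pos":[-0.065,-0.538,-2.403],"dr":[-0.0872,0,0]}]}}

```text
t: 0.98
ee_pos: [290.4, -374.1, 237.0]
orientation: [1.492, 0.998, -1.491]
ft_force: [1.2, -0.3, 0.3]
width: 88.1
```

Emit:
{"op": "apply_moves", "data": {"increments": [{"gripper":100,"delta_pos":[-0.066,0.527,-2.406],"dr":[-0.0872,0,0]},{"gripper":100,"delta_pos":[-0.066,0.527,-2.406],"dr":[-0.0872,0,0]},{"gripper":100,"delta_pos":[-0.066,0.527,-2.406],"dr":[-0.0872,0,0]},{"gripper":100,"delta_pos":[-0.066,0.527,-2.406],"dr":[-0.0872,0,0]},{"gripper":100,"delta_pos":[-0.066,0.527,-2.406],"dr":[-0.0872,0,0]}]}}

```text
t: 1.4
ee_pos: [342.2, -263.4, 240.4]
orientation: [1.176, 1.23, -1.176]
ft_force: [1.2, 1.0, 1.3]
width: 88.1
```

Emit:
{"op": "apply_moves", "data": {"increments": [{"gripper":100,"delta_pos":[-0.066,1.494,-1.958],"dr":[-0.0872,0,0]},{"gripper":100,"delta_pos":[-0.066,1.494,-1.958],"dr":[-0.0872,0,0]},{"gripper":100,"delta_pos":[-0.066,1.494,-1.958],"dr":[-0.0872,0,0]},{"gripper":100,"delta_pos":[-0.066,1.494,-1.958],"dr":[-0.0872,0,0]},{"gripper":100,"delta_pos":[-0.066,1.494,-1.958],"dr":[-0.0872,0,0]}]}}

```text
t: 1.82
ee_pos: [394.0, -152.6, 243.8]
orientation: [0.849, 1.399, -0.848]
ft_force: [0.1, 0.5, 0.4]
width: 87.9
```

Emit:
{"op": "apply_moves", "data": {"increments": [{"gripper":100,"delta_pos":[-0.067,2.181,-1.144],"dr":[-0.0872,0,0]},{"gripper":100,"delta_pos":[-0.067,2.181,-1.144],"dr":[-0.0872,0,0]},{"gripper":100,"delta_pos":[-0.067,2.181,-1.144],"dr":[-0.0872,0,0]},{"gripper":100,"delta_pos":[-0.067,2.181,-1.144],"dr":[-0.0872,0,0]},{"gripper":100,"delta_pos":[-0.067,2.181,-1.144],"dr":[-0.0872,0,0]}]}}

```text
t: 2.23
ee_pos: [445.7, -41.9, 247.1]
orientation: [0.512, 1.509, -0.512]
ft_force: [-0.0, -0.5, 0.6]
width: 87.7
```

Emit:
{"op": "apply_moves", "data": {"increments": [{"gripper":100,"delta_pos":[-0.067,2.46,-0.117],"dr":[-0.0872,0,0]},{"gripper":100,"delta_pos":[-0.067,2.46,-0.117],"dr":[-0.0872,0,0]},{"gripper":100,"delta_pos":[-0.067,2.46,-0.117],"dr":[-0.0872,0,0]},{"gripper":100,"delta_pos":[-0.067,2.46,-0.117],"dr":[-0.0872,0,0]},{"gripper":100,"delta_pos":[-0.067,2.46,-0.117],"dr":[-0.0872,0,0]}]}}

```text
t: 2.65
ee_pos: [497.4, 68.9, 250.3]
orientation: [0.172, 1.564, -0.172]
ft_force: [1.4, -0.0, -0.4]
width: 87.7
```

```bash
python3 - <<'E'
from h import *
import pickle
d=cam("wrist");d=cam("wrist");d=cam("wrist");d=cam("wrist"); save(d,"w1.png",s=1.5); pickle.dump(d,open("w1.pkl","wb"))
o=ctrl.get_obs(); print(o["t"],o["ee_pos"],o["qpos"].round(2)); T=cur(); print(T.round(3),o["ft_force"])
E
```

```text
2.85 [496.5785069   67.91540075 250.11476013] [ 0.11  0.22  1.88 -0.    1.05 -1.24]
[[-1.00000e-03  2.21000e-01  9.75000e-01  4.96579e+02]
 [-0.00000e+00  9.75000e-01 -2.21000e-01  6.79150e+01]
 [-1.00000e+00 -1.00000e-03 -1.00000e-03  2.50115e+02]
 [ 0.00000e+00  0.00000e+00  0.00000e+00  1.00000e+00]] [ 0.45698266 -0.12397591 -0.25933946]
```

View pics/w1.png

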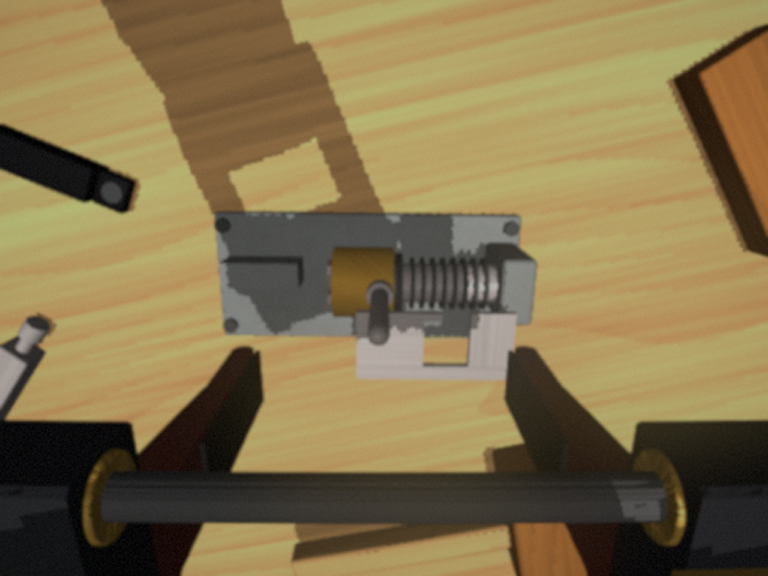

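The wrist view shows the whole coupling. The base's left corners are at (218,213) and (224,336), the right one at (521,215). The handle's top is at (378,333). The notch's right edge is at about 468, its opening starts at about 442 and the pocket reaches left to 423. I'll enlarge to read it precisely.

```bash
python3 - <<'E'
from h import *
import pickle
d=pickle.load(open("w1.pkl","rb")); save(d,"c1.png",(140,135,360,260),3.6)
E
```

```text
(no output)
```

View pics/c1.png

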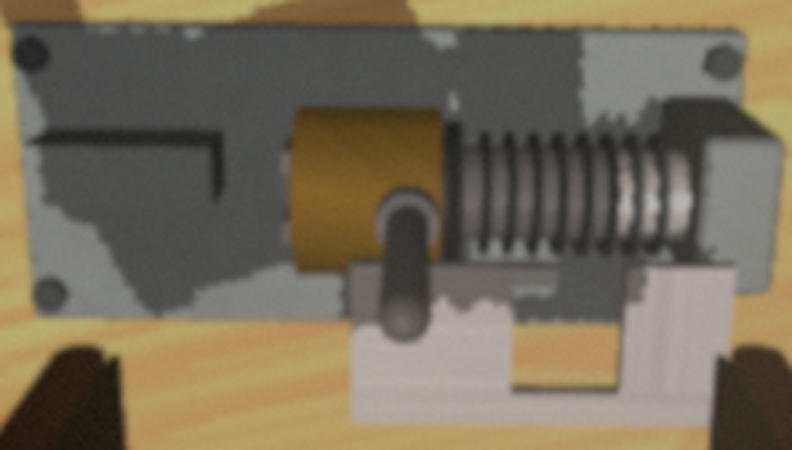

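```bash
cat >> h.py <<'E'
def crop2px(u,v,x0,y0,s): return x0+(u+.5)/s-.5, y0+(v+.5)/s-.5
E
python3 - <<'E'
from h import *
import pickle
d=pickle.load(open("w1.pkl","rb"))
f=lambda u,v,z:px(d,*crop2px(u,v,140,135,3.6),z)
from scipy.optimize import least_squares
obs=[(12,22,-95,45,10),(746,32,150,45,10),(33,318,-95,-60,10),(351,423,24,-56,95),(351,263,24,-8,95),(735,265,130,-8,95),(405,320,38,0,160)]
def loc(p,P): c,s=np.cos(p[2]),np.sin(p[2]); q=np.array(P)[:2]-p[:2]; return np.array([c*q[0]+s*q[1],-s*q[0]+c*q[1]])
def res(p): return np.concatenate([loc(p,f(u,v,z))-[x,y] for u,v,x,y,z in obs[:6]])
r=least_squares(res,[506,25,1.348],loss="soft_l1"); p=r.x; print(p,r.fun.reshape(-1,2).round(1).tolist())
np.save("coup.npy",p)
for u,v,z in[(558,278,95),(628,278,95),(620,388,95),(513,320,95),(513,388,95),(405,320,160),(407,215,76)]: print(u,v,loc(p,f(u,v,z)).round(1))
# depth checks
for u,v in[(405,320),(430,380),(680,350),(740,220),(370,200),(100,270)]: q=px(d,*crop2px(u,v,140,135,3.6)); print("depth",u,v,loc(p,q).round(1),q[2].round(1))
E
```

```text
[507.37330973  25.35173871   1.3375974 ] [[2.0, 0.1], [-0.0, -0.1], [0.6, 0.0], [-0.5, -0.6], [-0.4, -0.1], [-0.7, 0.7]]
558 278 [ 80.7 -11.7]
628 278 [100.  -11.5]
620 388 [ 99.9 -44.7]
513 320 [ 68.7 -24.3]
513 388 [ 69.5 -45. ]
405 320 [39.   1.4]
407 215 [38.8  0.1]
depth 405 320 [39.   1.3] 159.6
depth 430 380 [ 45.8 -41.7] 97.6
depth 680 350 [116.  -32.6] 95.4
depth 740 220 [134.9  -0. ] 76.2
depth 370 200 [28.1  4.6] 76.4
depth 100 270 [-68.9 -41.1] 11.2
```

Residuals are at most 2 mm. The notch spans x 80.7 to 100, so mid-window is at x 90.4, about 52 mm back. Now to grasp the handle.

```bash
cat >> h.py <<'E'
p=np.load("coup.npy"); YAW=p[2]
def W(x,y,z): c,s=np.cos(YAW),np.sin(YAW); return np.array([p[0]+c*x-s*y,p[1]+s*x+c*y,z])
def L(P): c,s=np.cos(YAW),np.sin(YAW); q=np.asarray(P)[:2]-p[:2]; return np.array([c*q[0]+s*q[1],-s*q[0]+c*q[1],P[2]])
def state():
    o=ctrl.get_obs(); T=cur(); F=o["ft_force"]; c,s=np.cos(YAW),np.sin(YAW)
    print("t",round(o["t"],2),"TCP in coupling",L(o["ee_pos"]).round(1),"F",np.round([c*F[0]+s*F[1],-s*F[0]+c*F[1],F[2]],1),"w",round(o["width"],1)); return T
E
python3 - <<'E'
from h import *
T=state(); A=down(W(38.7,0.5,200),YAW-np.pi/2); B=down(W(38.7,0.5,132),YAW-np.pi/2)
plan(T,A,1); plan(A,B,1)
E
```

```text
t 2.85 TCP in coupling [ 38.9  20.3 250.1] F [-0.  -0.5 -0.3] w 87.8
1 dp [1.002, -0.007, 0.397] dr [0.0021, -0.0001, 0.0001] -> [516.  63. 200.]
1 dp [1.36, 0.0, 0.0] dr [-0.0, 0.0, 0.0] -> [516.  63. 132.]
```

Emit:
{"op": "apply_moves", "data": {"increments": [{"gripper":100,"delta_pos":[1.0,-0.007,0.397],"dr":[0.0021,0,0]},{"gripper":100,"delta_pos":[1.0,-0.007,0.397],"dr":[0.0021,0,0]},{"gripper":100,"delta_pos":[1.0,-0.007,0.397],"dr":[0.0021,0,0]},{"gripper":100,"delta_pos":[1.0,-0.007,0.397],"dr":[0.0021,0,0]},{"gripper":100,"delta_pos":[1.0,-0.007,0.397],"dr":[0.0021,0,0]}]}}

```text
t: 3.27
ee_pos: [516.2, 62.2, 198.9]
orientation: [0.184, 1.564, -0.184]
ft_force: [-0.2, -0.1, -0.2]
width: 88.0
```

Emit:
{"op": "apply_moves", "data": {"increments": [{"gripper":100,"delta_pos":[1.7,0,0],"dr":[0,0,0]},{"gripper":100,"delta_pos":[1.7,0,0],"dr":[0,0,0]},{"gripper":100,"delta_pos":[1.7,0,0],"dr":[0,0,0]},{"gripper":100,"delta_pos":[1.7,0,0],"dr":[0,0,0]},{"gripper":100,"delta_pos":[0,0,0],"dr":[0,0,0]}]}}

```text
t: 3.68
ee_pos: [514.0, 62.3, 128.8]
orientation: [0.183, 1.569, -0.185]
ft_force: [-0.1, 0.0, 0.1]
width: 88.0
```

Emit:
{"op": "apply_moves", "data": {"increments": [{"gripper":0,"delta_pos":[0,0,0],"dr":[0,0,0]},{"gripper":0,"delta_pos":[0,0,0],"dr":[0,0,0]},{"gripper":0,"delta_pos":[0,0,0],"dr":[0,0,0]},{"gripper":0,"delta_pos":[0,0,0],"dr":[0,0,0]},{"gripper":0,"delta_pos":[0,0,0],"dr":[0,0,0]}]}}

```text
t: 4.1
ee_pos: [516.7, 63.0, 133.3]
orientation: [0.183, 1.561, -0.183]
ft_force: [-0.0, -0.1, 0.5]
width: 57.9
```

Emit:
{"op": "apply_moves", "data": {"increments": [{"gripper":0,"delta_pos":[0,0,0],"dr":[0,0,0]},{"gripper":0,"delta_pos":[0,0,0],"dr":[0,0,0]},{"gripper":0,"delta_pos":[0,0,0],"dr":[0,0,0]},{"gripper":0,"delta_pos":[0,0,0],"dr":[0,0,0]},{"gripper":0,"delta_pos":[0,0,0],"dr":[0,0,0]}]}}

```text
t: 4.52
ee_pos: [516.2, 62.9, 132.5]
orientation: [0.183, 1.563, -0.183]
ft_force: [-0.3, -0.3, 0.3]
width: 24.5
```

```bash
python3 -c "
from h import *
state()"
```

```text
t 4.52 TCP in coupling [3.860e+01 1.000e-01 1.325e+02] F [-0.4  0.3  0.3] w 24.5
```

Emit:
{"op": "apply_moves", "data": {"increments": [{"gripper":0,"delta_pos":[0,0,0],"dr":[0,0,0]},{"gripper":0,"delta_pos":[0,0,0],"dr":[0,0,0]},{"gripper":0,"delta_pos":[0,0,0],"dr":[0,0,0]},{"gripper":0,"delta_pos":[0,0,0],"dr":[0,0,0]},{"gripper":0,"delta_pos":[0,0,0],"dr":[0,0,0]}]}}

```text
t: 4.93
ee_pos: [515.9, 62.0, 132.3]
orientation: [0.182, 1.564, -0.184]
ft_force: [-0.8, -5.5, 0.9]
width: 11.1
```

Emit:
{"op": "apply_moves", "data": {"increments": [{"gripper":0,"delta_pos":[0,0.5,0],"dr":[0,0,0]},{"gripper":0,"delta_pos":[0,0.5,0],"dr":[0,0,0]},{"gripper":0,"delta_pos":[0,0.5,0],"dr":[0,0,0]},{"gripper":0,"delta_pos":[0,0.5,0],"dr":[0,0,0]},{"gripper":0,"delta_pos":[0,0.5,0],"dr":[0,0,0]}]}}

```text
t: 5.35
ee_pos: [521.4, 85.8, 132.2]
orientation: [0.18, 1.564, -0.185]
ft_force: [-0.7, -10.4, 1.7]
width: 11.4
```

```bash
python3 -c "
from h import *
state()"
```

```text
t 5.35 TCP in coupling [ 62.1   0.3 132.2] F [-10.3  -1.7   1.7] w 11.4
```

Emit:
{"op": "apply_moves", "data": {"increments": [{"gripper":0,"delta_pos":[0,0.55,0],"dr":[0,0,0]},{"gripper":0,"delta_pos":[0,0.55,0],"dr":[0,0,0]},{"gripper":0,"delta_pos":[0,0.55,0],"dr":[0,0,0]},{"gripper":0,"delta_pos":[0,0.55,0],"dr":[0,0,0]},{"gripper":0,"delta_pos":[0,0.55,0],"dr":[0,0,0]}]}}

```text
t: 5.77
ee_pos: [527.5, 111.9, 132.1]
orientation: [0.179, 1.565, -0.186]
ft_force: [-1.3, -14.2, 2.0]
width: 11.0
```

```bash
python3 - <<'E'
from h import *
cam("wrist");cam("wrist")
T=state(); d=cam("wrist"); save(d,"c2.png",(140,135,360,260),3.6)
r=82.
B=down(W(L(T[:3,3])[0],-r*np.sin(.55),50+r*np.cos(.55)),YAW-np.pi/2,.55)
A=T.copy(); 
for a in(0,.275): 
  f=lambda a:down(W(L(T[:3,3])[0],-r*np.sin(a),50+r*np.cos(a)),YAW-np.pi/2,a)
plan(f(0),f(.55),1)
E
```

```text
t 5.87 TCP in coupling [ 89.4   0.4 132.2] F [-11.4  -1.7   2.5] w 11.2
1 dp [0.05, 0.0, 0.9] dr [0.0, 0.11, 0.0] -> [570. 102. 120.]
```

View pics/c2.png

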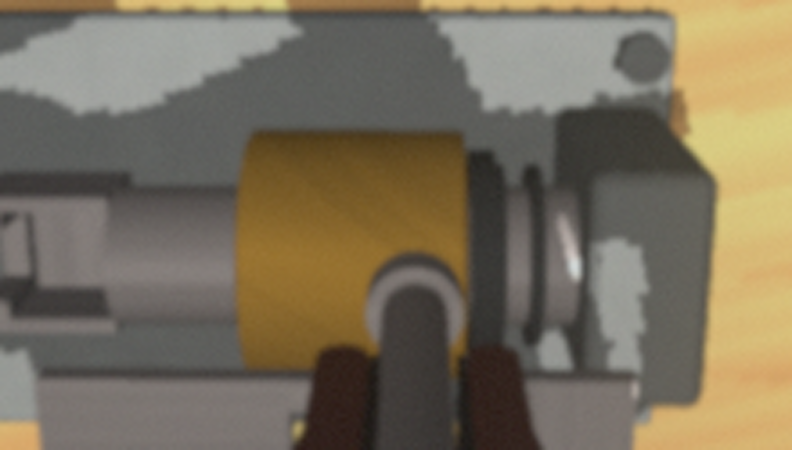

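The picture agrees: sleeve back, handle in the fingers at (415,330) with the socket bared at left. I add 0.8 mm, then start leaning gently.

Emit:
{"op": "apply_moves", "data": {"increments": [{"gripper":0,"delta_pos":[0,0.08,0],"dr":[0,0,0]},{"gripper":0,"delta_pos":[0.002,0,0.23],"dr":[0,0.028,0]},{"gripper":0,"delta_pos":[0.003,0,0.23],"dr":[0,0.028,0]},{"gripper":0,"delta_pos":[0.003,0,0.23],"dr":[0,0.028,0]},{"gripper":0,"delta_pos":[0.003,0,0.23],"dr":[0,0.028,0]}]}}

```text
t: 6.33
ee_pos: [536.5, 110.4, 131.6]
orientation: [0.193, 1.678, -0.178]
ft_force: [-2.8, -11.6, 1.0]
width: 11.5
```

```bash
python3 -c "
from h import *
state()"
```

```text
t 6.33 TCP in coupling [ 89.5  -8.7 131.6] F [-11.9   0.    1. ] w 11.5
```

Emit:
{"op": "apply_moves", "data": {"increments": [{"gripper":0,"delta_pos":[0.03,0,0.72],"dr":[0,0.088,0]},{"gripper":0,"delta_pos":[0.03,0,0.72],"dr":[0,0.088,0]},{"gripper":0,"delta_pos":[0.03,0,0.72],"dr":[0,0.088,0]},{"gripper":0,"delta_pos":[0.03,0,0.72],"dr":[0,0.088,0]},{"gripper":0,"delta_pos":[0.03,0,0.72],"dr":[0,0.088,0]}]}}

```text
t: 6.75
ee_pos: [569.2, 102.0, 120.2]
orientation: [0.244, 2.119, -0.142]
ft_force: [-6.1, -10.6, -2.1]
width: 11.2
```

```bash
python3 -c "
from h import *
ctrl.get_image('wrist');T=state();print(np.arctan2(T[2,2],-T[2,0]), L(T[:3,3])[1:])"
```

```text
t 6.8 TCP in coupling [ 88.5 -44.7 118.2] F [-10.   -4.7  13.5] w 11.4
-0.5634748169313853 [-44.68978308 118.2099566 ]
```

Emit:
{"op": "apply_moves", "data": {"increments": [{"gripper":0,"delta_pos":[0,-0.1,-0.15],"dr":[0,-0.02,0]},{"gripper":0,"delta_pos":[0,-0.3,0],"dr":[0,0,0]},{"gripper":0,"delta_pos":[0,-0.3,0],"dr":[0,0,0]},{"gripper":0,"delta_pos":[0,-0.3,0],"dr":[0,0,0]},{"gripper":0,"delta_pos":[0,-0.3,0],"dr":[0,0,0]}]}}

```text
t: 7.22
ee_pos: [565.4, 90.0, 120.5]
orientation: [0.242, 2.093, -0.144]
ft_force: [-2.2, -9.2, -0.5]
width: 11.1
```

```bash
python3 -c "
from h import *
ctrl.get_image('wrist');T=state()"
```

```text
t 7.27 TCP in coupling [ 75.7 -41.5 120.5] F [-11.4  -0.5  -0.7] w 11.6
```

Handle at x 75.7 is in the pocket, with spring force only. I'll ease it onto the pocket wall and open.

Emit:
{"op": "apply_moves", "data": {"increments": [{"gripper":0,"delta_pos":[0,-0.1,-0.15],"dr":[0,-0.018,0]},{"gripper":20,"delta_pos":[0,0,0],"dr":[0,0,0]},{"gripper":40,"delta_pos":[0,0,0],"dr":[0,0,0]},{"gripper":60,"delta_pos":[0,0,0],"dr":[0,0,0]},{"gripper":60,"delta_pos":[0,0,0],"dr":[0,0,0]}]}}

```text
t: 7.68
ee_pos: [564.8, 92.0, 121.8]
orientation: [0.243, 2.074, -0.142]
ft_force: [-0.5, 0.0, 0.6]
width: 34.2
```

Emit:
{"op": "apply_moves", "data": {"increments": [{"gripper":60,"delta_pos":[0,0,0],"dr":[0,0,0]},{"gripper":60,"delta_pos":[0,0,0],"dr":[0,0,0]},{"gripper":60,"delta_pos":[0,0,0],"dr":[0,0,0]},{"gripper":60,"delta_pos":[0,0,0],"dr":[0,0,0]},{"gripper":60,"delta_pos":[0,0,0],"dr":[0,0,0]}]}}

```text
t: 8.1
ee_pos: [564.7, 91.9, 121.9]
orientation: [0.243, 2.074, -0.142]
ft_force: [0.3, -0.5, 0.8]
width: 52.6
```

```bash
python3 - <<'E'
from h import *
import pickle
T=state(); d=cam("wrist"); save(d,"w3.png",s=1.5); pickle.dump(d,open("w3.pkl","wb"))
E
```

```text
t 8.1 TCP in coupling [ 78.  -40.4 121.9] F [-0.4 -0.5  0.8] w 52.6
```

View pics/w3.png

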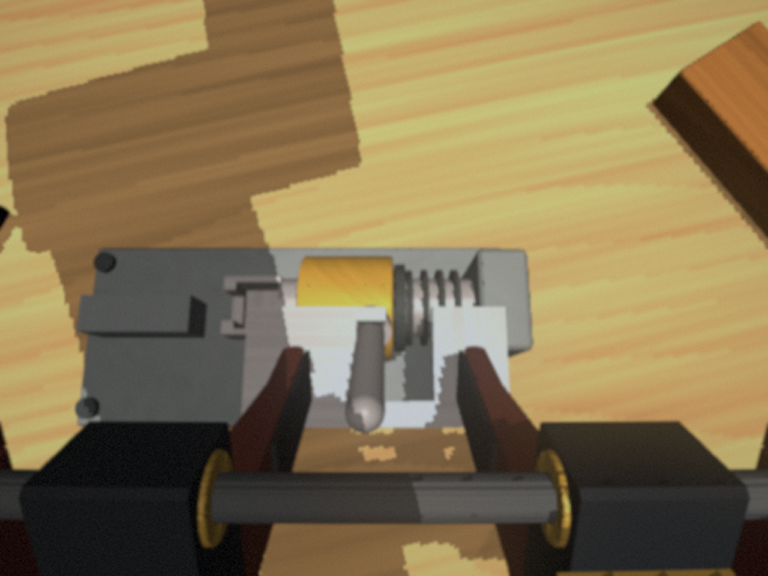

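The handle is hooked by itself in the pocket: rod from (372,325) to tip (365,410), fingers clear on both sides. Now I retreat and go over the bar.

```bash
python3 - <<'E'
from h import *
T=cur(); A=T@pose([-70,0,0],np.eye(3)); print(A[:3,3]); plan(A,down([544,-288,200],np.deg2rad(-50.3)),4)
E
```

```text
[598.12940234  83.90651044 182.86026545]
1 dp [-0.181, -1.861, 0.229] dr [0.0315, -0.0248, 0.0083] -> [585.  -9. 187.]
2 dp [-0.209, -1.792, 0.542] dr [0.0315, -0.0248, 0.0083] -> [ 571. -102.  191.]
3 dp [-0.195, -1.674, 0.841] dr [0.0315, -0.0248, 0.0083] -> [ 558. -195.  196.]
4 dp [-0.139, -1.512, 1.113] dr [0.0315, -0.0248, 0.0083] -> [ 544. -288.  200.]
```

Emit:
{"op": "apply_moves", "data": {"increments": [{"gripper":60,"delta_pos":[-1.4,0,0],"dr":[0,0,0]},{"gripper":60,"delta_pos":[-1.4,0,0],"dr":[0,0,0]},{"gripper":60,"delta_pos":[-1.4,0,0],"dr":[0,0,0]},{"gripper":60,"delta_pos":[-1.4,0,0],"dr":[0,0,0]},{"gripper":60,"delta_pos":[-1.4,0,0],"dr":[0,0,0]}]}}

```text
t: 8.57
ee_pos: [598.3, 83.8, 183.5]
orientation: [0.243, 2.074, -0.142]
ft_force: [0.2, -0.0, -0.8]
width: 52.4
```

Emit:
{"op": "apply_moves", "data": {"increments": [{"gripper":70,"delta_pos":[-0.181,-1.861,0.229],"dr":[0.0315,-0.0248,0.0083]},{"gripper":70,"delta_pos":[-0.181,-1.861,0.229],"dr":[0.0315,-0.0248,0.0083]},{"gripper":70,"delta_pos":[-0.181,-1.861,0.229],"dr":[0.0315,-0.0248,0.0083]},{"gripper":70,"delta_pos":[-0.181,-1.861,0.229],"dr":[0.0315,-0.0248,0.0083]},{"gripper":70,"delta_pos":[-0.181,-1.861,0.229],"dr":[0.0315,-0.0248,0.0083]}]}}

```text
t: 8.98
ee_pos: [584.5, -10.0, 187.2]
orientation: [0.365, 1.933, -0.29]
ft_force: [0.4, 0.1, 0.5]
width: 61.7
```

Emit:
{"op": "apply_moves", "data": {"increments": [{"gripper":70,"delta_pos":[-0.209,-1.792,0.542],"dr":[0.0315,-0.0248,0.0083]},{"gripper":70,"delta_pos":[-0.209,-1.792,0.542],"dr":[0.0315,-0.0248,0.0083]},{"gripper":70,"delta_pos":[-0.209,-1.792,0.542],"dr":[0.0315,-0.0248,0.0083]},{"gripper":70,"delta_pos":[-0.209,-1.792,0.542],"dr":[0.0315,-0.0248,0.0083]},{"gripper":70,"delta_pos":[-0.209,-1.792,0.542],"dr":[0.0315,-0.0248,0.0083]}]}}

```text
t: 9.4
ee_pos: [570.9, -103.1, 191.5]
orientation: [0.479, 1.784, -0.43]
ft_force: [-0.7, -0.1, -0.6]
width: 61.9
```

Emit:
{"op": "apply_moves", "data": {"increments": [{"gripper":70,"delta_pos":[-0.195,-1.674,0.841],"dr":[0.0315,-0.0248,0.0083]},{"gripper":70,"delta_pos":[-0.195,-1.674,0.841],"dr":[0.0315,-0.0248,0.0083]},{"gripper":70,"delta_pos":[-0.195,-1.674,0.841],"dr":[0.0315,-0.0248,0.0083]},{"gripper":70,"delta_pos":[-0.195,-1.674,0.841],"dr":[0.0315,-0.0248,0.0083]},{"gripper":70,"delta_pos":[-0.195,-1.674,0.841],"dr":[0.0315,-0.0248,0.0083]}]}}

```text
t: 9.82
ee_pos: [557.3, -196.1, 195.8]
orientation: [0.587, 1.626, -0.562]
ft_force: [0.7, 0.5, 0.5]
width: 61.2
```

Emit:
{"op": "apply_moves", "data": {"increments": [{"gripper":70,"delta_pos":[-0.139,-1.512,1.113],"dr":[0.0315,-0.0248,0.0083]},{"gripper":70,"delta_pos":[-0.139,-1.512,1.113],"dr":[0.0315,-0.0248,0.0083]},{"gripper":70,"delta_pos":[-0.139,-1.512,1.113],"dr":[0.0315,-0.0248,0.0083]},{"gripper":70,"delta_pos":[-0.139,-1.512,1.113],"dr":[0.0315,-0.0248,0.0083]},{"gripper":70,"delta_pos":[-0.139,-1.512,1.113],"dr":[0.0315,-0.0248,0.0083]}]}}

```text
t: 10.23
ee_pos: [543.8, -289.0, 200.1]
orientation: [0.687, 1.458, -0.686]
ft_force: [-0.1, 0.7, 0.5]
width: 61.5
```

```bash
python3 - <<'E'
from h import *
import pickle
cam("wrist");cam("wrist");cam("wrist")
T=state(); d=cam("wrist"); save(d,"w4.png",s=1.5); pickle.dump(d,open("w4.pkl","wb")); print(T.round(3))
E
```

```text
t 10.38 TCP in coupling [-297.3 -107.7  200.2] F [ 0.1  0.9 -0.2] w 61.7
[[ 0.00000e+00  7.70000e-01  6.38000e-01  5.43421e+02]
 [ 1.00000e-03  6.38000e-01 -7.70000e-01 -2.88760e+02]
 [-1.00000e+00  0.00000e+00 -0.00000e+00  2.00153e+02]
 [ 0.00000e+00  0.00000e+00  0.00000e+00  1.00000e+00]]
```

View pics/w4.png

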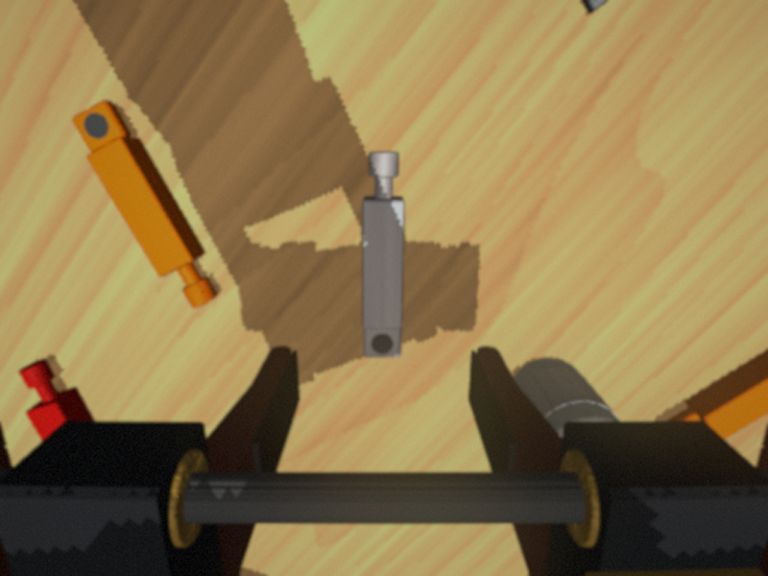

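The silver bar is straight ahead: head (384,163), body from row 198 to 328 at columns 362 to 404, eye end at row 356. I fit the top face from depth.

```bash
python3 - <<'E'
from h import *
import pickle
d=pickle.load(open("w4.pkl","rb"))
P=np.array([px(d,u,v) for u in range(228,282) for v in range(95,242)])
B=P[(P[:,2]>23)&(P[:,2]<34)]; print(len(B),np.median(B[:,2]))
(c,s,a)=cv2.minAreaRect(B[:,:2].astype(np.float32)); print(c,s,a)
C=B[:,:2]-B[:,:2].mean(0); w,V=np.linalg.eigh(C.T@C); e=V[:,1]; e=e if e[1]>0 else -e; print("yaw",np.degrees(np.arctan2(e[1],e[0])))
q=np.array([e@x for x in B[:,:2]]);n=np.array([-e[1],e[0]]); r=B[:,:2]@n
print(np.percentile(q,[1,50,99]),np.percentile(r,[1,50,99]))
g=lambda u,v,z:px(d,(u+.5)/1.5-.5,(v+.5)/1.5-.5,z)[:2]
for u,v,z in[(384,152,24),(384,198,28),(383,328,28),(382,356,20),(363,260,28),(404,260,28)]: x=g(u,v,z); print(u,v,x.round(1),"along",(e@x).round(1),"across",(n@x).round(1))
E
```

```text
2579 28.782158634838947
(542.1502685546875, -285.5997314453125) (28.03676986694336, 140.55479431152344) 38.949462890625
yaw 129.10934444861118
[-611.19313089 -561.30075405 -495.24758389] [-254.14155714 -240.37181034 -226.54151779]
384 152 [ 497.6 -230.3] along -492.6 across -240.9
384 198 [ 516.  -252.4] along -521.4 across -241.2
383 328 [ 573.1 -322.3] along -611.6 across -241.4
382 356 [ 588.5 -342.1] along -636.7 across -240.9
363 260 [ 531.5 -293.3] along -562.8 across -227.4
404 260 [ 552.8 -275.6] along -562.6 across -255.1
```

```bash
python3 - <<'E'
from h import *
T=cur(); A=down([544.2,-287.6,80],np.deg2rad(-50.9)); plan(T,A,1); plan(A,down([544.2,-287.6,13],np.deg2rad(-50.9)),1)
E
```

```text
1 dp [2.4, 0.012, 0.0] dr [0.002, -0.0002, -0.0001] -> [ 544. -288.   80.]
1 dp [1.34, -0.0, 0.0] dr [0.0, 0.0, 0.0] -> [ 544. -288.   13.]
```

Emit:
{"op": "apply_moves", "data": {"increments": [{"gripper":70,"delta_pos":[2.4,0.012,0],"dr":[0.002,0,0]},{"gripper":70,"delta_pos":[2.4,0.012,0],"dr":[0.002,0,0]},{"gripper":70,"delta_pos":[2.4,0.012,0],"dr":[0.002,0,0]},{"gripper":70,"delta_pos":[2.4,0.012,0],"dr":[0.002,0,0]},{"gripper":70,"delta_pos":[2.4,0.012,0],"dr":[0.002,0,0]}]}}

```text
t: 10.85
ee_pos: [545.0, -286.5, 78.8]
orientation: [0.692, 1.458, -0.691]
ft_force: [-0.4, 0.1, 0.2]
width: 61.6
```

Emit:
{"op": "apply_moves", "data": {"increments": [{"gripper":70,"delta_pos":[1.7,0,0],"dr":[0,0,0]},{"gripper":70,"delta_pos":[1.7,0,0],"dr":[0,0,0]},{"gripper":70,"delta_pos":[1.5,0,0],"dr":[0,0,0]},{"gripper":70,"delta_pos":[1.0,0,0],"dr":[0,0,0]},{"gripper":70,"delta_pos":[0.8,0,0],"dr":[0,0,0]}]}}

```text
t: 11.27
ee_pos: [544.5, -286.6, 11.7]
orientation: [0.693, 1.459, -0.692]
ft_force: [0.2, -0.0, 0.5]
width: 61.5
```

Emit:
{"op": "apply_moves", "data": {"increments": [{"gripper":0,"delta_pos":[0,0,0],"dr":[0,0,0]},{"gripper":0,"delta_pos":[0,0,0],"dr":[0,0,0]},{"gripper":0,"delta_pos":[0,0,0],"dr":[0,0,0]},{"gripper":0,"delta_pos":[0,0,0],"dr":[0,0,0]},{"gripper":0,"delta_pos":[0,0,0],"dr":[0,0,0]}]}}

```text
t: 11.68
ee_pos: [544.9, -288.0, 13.8]
orientation: [0.693, 1.456, -0.693]
ft_force: [-3.7, -2.2, 2.9]
width: 31.8
```

Emit:
{"op": "apply_moves", "data": {"increments": [{"gripper":0,"delta_pos":[0,0,0],"dr":[0,0,0]},{"gripper":0,"delta_pos":[0,0,0],"dr":[0,0,0]},{"gripper":0,"delta_pos":[0,0,0],"dr":[0,0,0]},{"gripper":0,"delta_pos":[0,0,0],"dr":[0,0,0]},{"gripper":0,"delta_pos":[0,0,0],"dr":[0,0,0]}]}}

```text
t: 12.1
ee_pos: [544.6, -288.2, 13.8]
orientation: [0.693, 1.456, -0.693]
ft_force: [-2.1, -2.3, 5.8]
width: 27.6
```

```bash
python3 - <<'E'
from h import *
T=state(); print(T[:3,3]); np.save("grasp.npy",T)
# lift 120, then to above home (bar origin at coupling x -50, underside z36): tool z = -coupling x
lift=T.copy(); lift[2,3]+=120
h=T[2,3]+36
A=down(W(-50,0,h+30+25),YAW-np.pi)
plan(lift,A,4)
E
```

```text
t 12.1 TCP in coupling [-296.5 -108.7   13.8] F [-2.7  1.6  5.8] w 27.6
[ 544.5979075  -288.20237353   13.82378593]
1 dp [0.144, 0.537, -1.238] dr [0.0458, 0.0, -0.0] -> [ 532. -222.  127.]
2 dp [0.144, 0.242, -1.328] dr [0.0458, 0.0, -0.0] -> [ 520. -156.  119.]
3 dp [0.145, -0.066, -1.348] dr [0.0458, 0.0, -0.0] -> [508. -90. 112.]
4 dp [0.145, -0.37, -1.298] dr [0.0458, 0.0, -0.0] -> [496. -23. 105.]
```

Emit:
{"op": "apply_moves", "data": {"increments": [{"gripper":0,"delta_pos":[-1.6,0,0],"dr":[0,0,0]},{"gripper":0,"delta_pos":[-2.6,0,0],"dr":[0,0,0]},{"gripper":0,"delta_pos":[-2.6,0,0],"dr":[0,0,0]},{"gripper":0,"delta_pos":[-2.6,0,0],"dr":[0,0,0]},{"gripper":0,"delta_pos":[-2.6,0,0],"dr":[0,0,0]}]}}

```text
t: 12.52
ee_pos: [543.8, -287.2, 133.5]
orientation: [0.694, 1.459, -0.693]
ft_force: [0.4, -0.7, -4.5]
width: 27.7
```

Emit:
{"op": "apply_moves", "data": {"increments": [{"gripper":0,"delta_pos":[0.144,0.537,-1.238],"dr":[0.0458,0,0]},{"gripper":0,"delta_pos":[0.144,0.537,-1.238],"dr":[0.0458,0,0]},{"gripper":0,"delta_pos":[0.144,0.537,-1.238],"dr":[0.0458,0,0]},{"gripper":0,"delta_pos":[0.144,0.537,-1.238],"dr":[0.0458,0,0]},{"gripper":0,"delta_pos":[0.144,0.537,-1.238],"dr":[0.0458,0,0]}]}}

```text
t: 12.93
ee_pos: [531.5, -220.6, 125.4]
orientation: [0.871, 1.391, -0.87]
ft_force: [0.4, 0.1, -4.4]
width: 27.7
```

Emit:
{"op": "apply_moves", "data": {"increments": [{"gripper":0,"delta_pos":[0.144,0.242,-1.328],"dr":[0.0458,0,0]},{"gripper":0,"delta_pos":[0.144,0.242,-1.328],"dr":[0.0458,0,0]},{"gripper":0,"delta_pos":[0.144,0.242,-1.328],"dr":[0.0458,0,0]},{"gripper":0,"delta_pos":[0.144,0.242,-1.328],"dr":[0.0458,0,0]},{"gripper":0,"delta_pos":[0.144,0.242,-1.328],"dr":[0.0458,0,0]}]}}

```text
t: 13.35
ee_pos: [519.3, -154.4, 118.2]
orientation: [1.044, 1.307, -1.044]
ft_force: [0.2, -0.8, -4.2]
width: 27.9
```

Emit:
{"op": "apply_moves", "data": {"increments": [{"gripper":0,"delta_pos":[0.145,-0.066,-1.348],"dr":[0.0458,0,0]},{"gripper":0,"delta_pos":[0.145,-0.066,-1.348],"dr":[0.0458,0,0]},{"gripper":0,"delta_pos":[0.145,-0.066,-1.348],"dr":[0.0458,0,0]},{"gripper":0,"delta_pos":[0.145,-0.066,-1.348],"dr":[0.0458,0,0]},{"gripper":0,"delta_pos":[0.145,-0.066,-1.348],"dr":[0.0458,0,0]}]}}

```text
t: 13.77
ee_pos: [507.1, -88.2, 111.0]
orientation: [1.214, 1.207, -1.214]
ft_force: [-0.5, -0.5, -3.8]
width: 28.1
```

Emit:
{"op": "apply_moves", "data": {"increments": [{"gripper":0,"delta_pos":[0.145,-0.37,-1.298],"dr":[0.0458,0,0]},{"gripper":0,"delta_pos":[0.145,-0.37,-1.298],"dr":[0.0458,0,0]},{"gripper":0,"delta_pos":[0.145,-0.37,-1.298],"dr":[0.0458,0,0]},{"gripper":0,"delta_pos":[0.145,-0.37,-1.298],"dr":[0.0458,0,0]},{"gripper":0,"delta_pos":[0.145,-0.37,-1.298],"dr":[0.0458,0,0]}]}}

```text
t: 14.18
ee_pos: [494.9, -22.0, 103.8]
orientation: [1.381, 1.089, -1.381]
ft_force: [0.4, 0.2, -4.1]
width: 27.9
```

```bash
python3 - <<'E'
from h import *
import pickle
cam("wrist");cam("wrist");cam("wrist")
T=state(); d=cam("wrist"); save(d,"w5.png",s=1.5); pickle.dump(d,open("w5.pkl","wb")); print(T.round(3), np.degrees(np.arctan2(T[1,2],T[0,2]))+180-np.degrees(YAW))
plan(T,down(W(-50,0,T[2,3]),YAW-np.pi),1)
E
```

```text
t 14.33 TCP in coupling [-49.    0.9 103.9] F [ 0.4  0.2 -4.3] w 28.1
[[-1.00000e-03  9.73000e-01 -2.29000e-01  4.95165e+02]
 [ 0.00000e+00 -2.29000e-01 -9.73000e-01 -2.21480e+01]
 [-1.00000e+00 -1.00000e-03 -0.00000e+00  1.03854e+02]
 [ 0.00000e+00  0.00000e+00  0.00000e+00  1.00000e+00]] 0.14137626089208766
1 dp [-0.0, 0.018, 0.019] dr [0.0005, -0.0001, 0.0001] -> [496. -23. 104.]
```

View pics/w5.png

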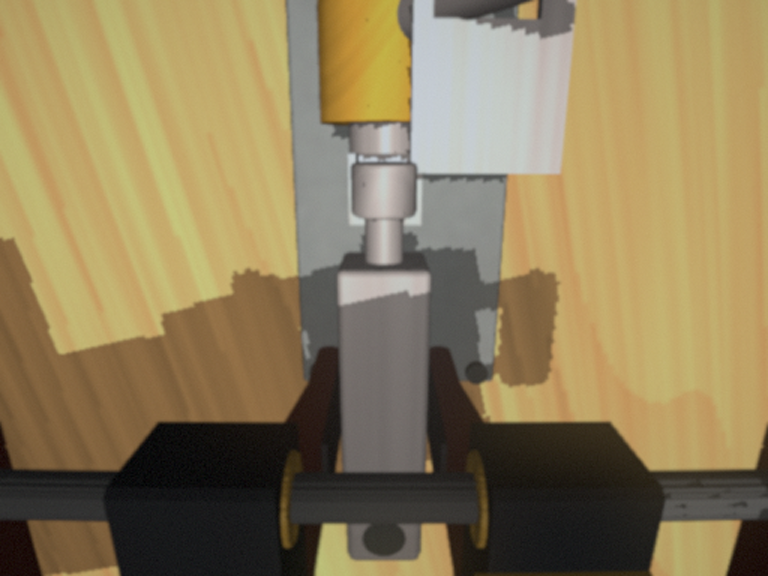

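The bar is held straight: head (353–416, 163–217), over the socket whose outer walls show at columns 349 and 421. I measure both in the coupling frame.

```bash
python3 - <<'E'
from h import *
import pickle
d=pickle.load(open("w5.pkl","rb"))
g=lambda u,v,z:L(px(d,(u+.5)/1.5-.5,(v+.5)/1.5-.5,z)).round(1)
print("head sides",g(353,195,104),g(416,195,104)); print("head far/near (top)",g(384,163,114),g(384,217,114))
print("body top near edge corners",g(340,270,118),g(430,270,118),"mid",g(341,400,118),g(429,400,118))
print("socket walls",g(349,215,58),g(421,215,58),"mouth",g(384,226,58),"sleeve sides/front",g(320,110,50),g(410,110,50),g(365,122,76))
for u,v in [(384,190),(384,240),(384,300),(384,420),(351,215),(419,215)]: P=px(d,round(u/1.5),round(v/1.5)); print("depth",u,v,L(P).round(1))
E
```

```text
head sides [ 17.1   9.8 104. ] [ 17.2  -9.5 104. ]
head far/near (top) [ 27.1   0.3 114. ] [ 11.8   0.3 114. ]
body top near edge corners [ -3.1  13.  118. ] [ -3.  -13.2 118. ] mid [-45.6  13.7 118. ] [-45.5 -14.2 118. ]
socket walls [ 4.4 14.3 58. ] [  4.5 -14.7  58. ] mouth [ 0.   0.2 58. ] sleeve sides/front [44.9 25.7 50. ] [45.  -9.9 50. ] [39.4  7.  76. ]
depth 384 190 [ 19.4   0.2 114.9]
depth 384 240 [  4.6   0.2 111.8]
depth 384 300 [-1.20e+01  1.00e-01  1.19e+02]
depth 384 420 [-5.210e+01 -1.000e-01  1.191e+02]
depth 351 215 [ 4.7 13.3 59.4]
depth 419 215 [  4.8 -13.7  59.3]
```

Head is 2.2 mm too far in +x and 0.3 mm off in y. I correct and descend.

Emit:
{"op": "apply_moves", "data": {"increments": [{"gripper":0,"delta_pos":[0.4,0.03,0.22],"dr":[0,0,0]},{"gripper":0,"delta_pos":[0.8,0,0],"dr":[0,0,0]},{"gripper":0,"delta_pos":[0.8,0,0],"dr":[0,0,0]},{"gripper":0,"delta_pos":[0.6,0,0],"dr":[0,0,0]},{"gripper":0,"delta_pos":[0.4,0,0],"dr":[0,0,0]}]}}

```text
t: 14.8
ee_pos: [494.8, -25.2, 72.8]
orientation: [1.379, 1.091, -1.38]
ft_force: [-0.2, -0.4, -3.8]
width: 27.8
```

Emit:
{"op": "apply_moves", "data": {"increments": [{"gripper":0,"delta_pos":[0.4,0,0],"dr":[0,0,0]},{"gripper":0,"delta_pos":[0.4,0,0],"dr":[0,0,0]},{"gripper":0,"delta_pos":[0.4,0,0],"dr":[0,0,0]},{"gripper":0,"delta_pos":[0.4,0,0],"dr":[0,0,0]},{"gripper":0,"delta_pos":[0.3,0,0],"dr":[0,0,0]}]}}

```text
t: 15.22
ee_pos: [495.5, -24.9, 54.7]
orientation: [1.379, 1.09, -1.378]
ft_force: [-1.0, 0.4, -3.5]
width: 27.8
```

```bash
python3 - <<'E'
from h import *
cam("wrist");T=state()
E
```

```text
t 15.27 TCP in coupling [-51.7   0.3  54.3] F [-0.   0.1 -5.1] w 27.7
```

Emit:
{"op": "apply_moves", "data": {"increments": [{"gripper":0,"delta_pos":[0.15,0,0],"dr":[0,0,0]},{"gripper":0,"delta_pos":[0.15,0,0],"dr":[0,0,0]},{"gripper":0,"delta_pos":[0.1,0,0],"dr":[0,0,0]},{"gripper":0,"delta_pos":[0.05,0,0],"dr":[0,0,0]},{"gripper":0,"delta_pos":[0,0,0],"dr":[0,0,0]}]}}

```text
t: 15.68
ee_pos: [495.5, -25.0, 50.6]
orientation: [1.379, 1.09, -1.378]
ft_force: [0.2, -0.1, -4.9]
width: 28.2
```

```bash
python3 - <<'E'
from h import *
cam("wrist");T=state()
E
```

```text
t 15.73 TCP in coupling [-51.7  -0.1  50.6] F [-0.3  0.  -3.6] w 27.6
```

Emit:
{"op": "apply_moves", "data": {"increments": [{"gripper":0,"delta_pos":[0.05,0,0],"dr":[0,0,0]},{"gripper":0,"delta_pos":[0.05,0,0],"dr":[0,0,0]},{"gripper":0,"delta_pos":[0.05,0,0],"dr":[0,0,0]},{"gripper":0,"delta_pos":[0,0,0],"dr":[0,0,0]},{"gripper":0,"delta_pos":[0,0,0],"dr":[0,0,0]}]}}

```text
t: 16.15
ee_pos: [495.6, -25.0, 49.8]
orientation: [1.379, 1.09, -1.378]
ft_force: [-2.4, 0.1, 6.3]
width: 27.9
```

```bash
python3 - <<'E'
from h import *
cam("wrist");T=state()
E
```

```text
t 16.2 TCP in coupling [-51.7  -0.2  49.8] F [-0.1  2.6  6.3] w 27.9
```

Touching down at z 49.8, which is exactly home height (13.8 + 36). I release and rise.

Emit:
{"op": "apply_moves", "data": {"increments": [{"gripper":60,"delta_pos":[0,0,0],"dr":[0,0,0]},{"gripper":60,"delta_pos":[0,0,0],"dr":[0,0,0]},{"gripper":60,"delta_pos":[0,0,0],"dr":[0,0,0]},{"gripper":60,"delta_pos":[0,0,0],"dr":[0,0,0]},{"gripper":60,"delta_pos":[0,0,0],"dr":[0,0,0]}]}}

```text
t: 16.62
ee_pos: [495.6, -25.0, 49.1]
orientation: [1.379, 1.09, -1.378]
ft_force: [-0.8, -0.4, -0.2]
width: 52.4
```

Emit:
{"op": "apply_moves", "data": {"increments": [{"gripper":60,"delta_pos":[-1,0,0],"dr":[0,0,0]},{"gripper":60,"delta_pos":[-2.5,0,0],"dr":[0,0,0]},{"gripper":60,"delta_pos":[-2.5,0,0],"dr":[0,0,0]},{"gripper":60,"delta_pos":[-2.5,0,0],"dr":[0,0,0]},{"gripper":60,"delta_pos":[-2.5,0,0],"dr":[0,0,0]}]}}

```text
t: 17.03
ee_pos: [495.2, -25.0, 160.8]
orientation: [1.379, 1.09, -1.378]
ft_force: [1.1, -0.1, 0.0]
width: 52.9
```

```bash
python3 - <<'E'
from h import *
import pickle
cam("wrist");cam("wrist");cam("wrist")
T=state(); d=cam("wrist"); save(d,"w6.png",(140,0,400,256),2.3); pickle.dump(d,open("w6.pkl","wb"))
E
```

```text
t 17.18 TCP in coupling [-51.6  -1.4 161.5] F [-0.4  0.2 -0.1] w 52.8
```

View pics/w6.png

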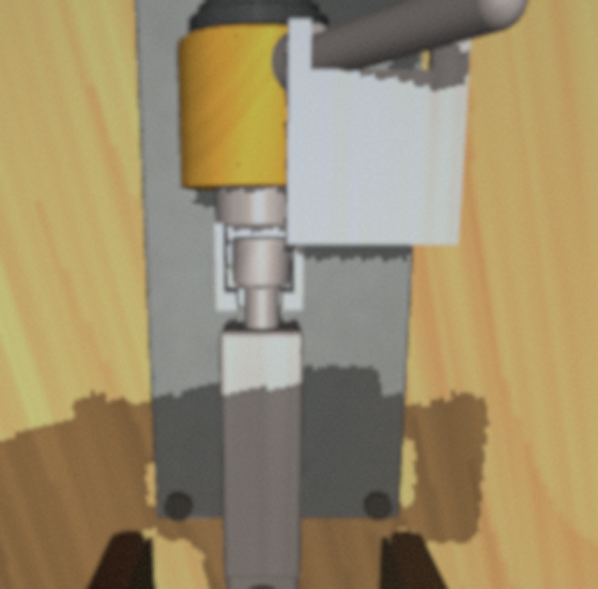

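The head lies in the trough at crop (262,262), the neck is in the slot and the handle is still hooked (tip (510,8)). I check by depth and plan the regrasp.

```bash
python3 - <<'E'
from h import *
import pickle
d=pickle.load(open("w6.pkl","rb"))
g=lambda u,v,z=None:L(px(d,*crop2px(u,v,140,0,2.3),z)).round(1)
print("head",g(262,262),"far/near",g(262,238,60),g(262,286,60),"sides",g(234,262,50),g(290,262,50)); print("body",g(262,360),g(262,500),"front edge",g(262,333,64))
print("rod",[g(u,v).tolist() for u,v in[(340,50),(400,33),(460,17),(500,8)]])
T=cur(); f=lambda r,a,x:down(W(x,-r*np.sin(a),50+r*np.cos(a)),YAW-np.pi/2,a)
plan(T,f(175,.5,75),5); plan(f(175,.5,75),f(82,.5,75),1)
E
```

```text
head [16.4 -1.1 59. ] far/near [24.  -1.1 60. ] [ 8.7 -1.1 60. ] sides [15.9  8.4 50. ] [ 15.9 -10.6  50. ]
body [-14.9  -1.1  66. ] [-65.   -1.1  64.5] front edge [-6.3 -1.1 64. ]
rod [[71.5, -21.0, 103.2], [71.3, -32.8, 123.0], [70.6, -42.2, 141.2], [70.7, -48.5, 148.1]]
1 dp [-0.168, 0.39, -0.47] dr [-0.0614, 0.0157, -0.0158] -> [518.  -4. 169.]
2 dp [-0.171, 0.503, -0.345] dr [-0.0614, 0.0157, -0.0158] -> [540.  17. 177.]
3 dp [-0.193, 0.572, -0.193] dr [-0.0614, 0.0157, -0.0158] -> [562.  37. 186.]
4 dp [-0.23, 0.589, -0.03] dr [-0.0614, 0.0157, -0.0158] -> [584.  58. 195.]
5 dp [-0.28, 0.554, 0.127] dr [-0.0614, 0.0157, -0.0158] -> [606.  79. 204.]
1 dp [1.86, 0.0, 0.0] dr [0.0, 0.0, 0.0] -> [563.  89. 122.]
```

Emit:
{"op": "apply_moves", "data": {"increments": [{"gripper":100,"delta_pos":[-0.168,0.39,-0.47],"dr":[-0.0614,0.0157,-0.0158]},{"gripper":100,"delta_pos":[-0.168,0.39,-0.47],"dr":[-0.0614,0.0157,-0.0158]},{"gripper":100,"delta_pos":[-0.168,0.39,-0.47],"dr":[-0.0614,0.0157,-0.0158]},{"gripper":100,"delta_pos":[-0.168,0.39,-0.47],"dr":[-0.0614,0.0157,-0.0158]},{"gripper":100,"delta_pos":[-0.168,0.39,-0.47],"dr":[-0.0614,0.0157,-0.0158]}]}}

```text
t: 17.65
ee_pos: [516.7, -4.0, 166.5]
orientation: [1.181, 1.363, -1.161]
ft_force: [-0.9, 0.8, 0.3]
width: 82.8
```

Emit:
{"op": "apply_moves", "data": {"increments": [{"gripper":100,"delta_pos":[-0.171,0.503,-0.345],"dr":[-0.0614,0.0157,-0.0158]},{"gripper":100,"delta_pos":[-0.171,0.503,-0.345],"dr":[-0.0614,0.0157,-0.0158]},{"gripper":100,"delta_pos":[-0.171,0.503,-0.345],"dr":[-0.0614,0.0157,-0.0158]},{"gripper":100,"delta_pos":[-0.171,0.503,-0.345],"dr":[-0.0614,0.0157,-0.0158]},{"gripper":100,"delta_pos":[-0.171,0.503,-0.345],"dr":[-0.0614,0.0157,-0.0158]}]}}

```text
t: 18.07
ee_pos: [538.9, 16.8, 174.9]
orientation: [0.967, 1.595, -0.926]
ft_force: [-0.5, -0.5, 0.7]
width: 87.6
```

Emit:
{"op": "apply_moves", "data": {"increments": [{"gripper":100,"delta_pos":[-0.193,0.572,-0.193],"dr":[-0.0614,0.0157,-0.0158]},{"gripper":100,"delta_pos":[-0.193,0.572,-0.193],"dr":[-0.0614,0.0157,-0.0158]},{"gripper":100,"delta_pos":[-0.193,0.572,-0.193],"dr":[-0.0614,0.0157,-0.0158]},{"gripper":100,"delta_pos":[-0.193,0.572,-0.193],"dr":[-0.0614,0.0157,-0.0158]},{"gripper":100,"delta_pos":[-0.193,0.572,-0.193],"dr":[-0.0614,0.0157,-0.0158]}]}}

```text
t: 18.48
ee_pos: [561.1, 37.6, 183.5]
orientation: [0.737, 1.791, -0.677]
ft_force: [-0.9, 0.5, 0.3]
width: 87.6
```

Emit:
{"op": "apply_moves", "data": {"increments": [{"gripper":100,"delta_pos":[-0.23,0.589,-0.03],"dr":[-0.0614,0.0157,-0.0158]},{"gripper":100,"delta_pos":[-0.23,0.589,-0.03],"dr":[-0.0614,0.0157,-0.0158]},{"gripper":100,"delta_pos":[-0.23,0.589,-0.03],"dr":[-0.0614,0.0157,-0.0158]},{"gripper":100,"delta_pos":[-0.23,0.589,-0.03],"dr":[-0.0614,0.0157,-0.0158]},{"gripper":100,"delta_pos":[-0.23,0.589,-0.03],"dr":[-0.0614,0.0157,-0.0158]}]}}

```text
t: 18.9
ee_pos: [583.2, 58.3, 192.0]
orientation: [0.493, 1.948, -0.414]
ft_force: [0.1, -0.5, -0.5]
width: 88.0
```

Emit:
{"op": "apply_moves", "data": {"increments": [{"gripper":100,"delta_pos":[-0.28,0.554,0.127],"dr":[-0.0614,0.0157,-0.0158]},{"gripper":100,"delta_pos":[-0.28,0.554,0.127],"dr":[-0.0614,0.0157,-0.0158]},{"gripper":100,"delta_pos":[-0.28,0.554,0.127],"dr":[-0.0614,0.0157,-0.0158]},{"gripper":100,"delta_pos":[-0.28,0.554,0.127],"dr":[-0.0614,0.0157,-0.0158]},{"gripper":100,"delta_pos":[-0.28,0.554,0.127],"dr":[-0.0614,0.0157,-0.0158]}]}}

```text
t: 19.32
ee_pos: [605.4, 79.1, 200.5]
orientation: [0.237, 2.066, -0.142]
ft_force: [1.3, -0.6, -0.3]
width: 87.8
```

```bash
python3 - <<'E'
from h import *
cam("wrist");cam("wrist");cam("wrist")
T=state(); f=lambda r,a,x:down(W(x,-r*np.sin(a),50+r*np.cos(a)),YAW-np.pi/2,a)
plan(T,f(84,.5,75),1)
E
```

```text
t 19.47 TCP in coupling [ 75.3 -83.  200.6] F [-0.1  0.3 -0.3] w 87.9
1 dp [1.759, -0.003, -0.009] dr [-0.0002, -0.0008, 0.0004] -> [564.  89. 124.]
```

Now I descend along the handle and grip it.

Emit:
{"op": "apply_moves", "data": {"increments": [{"gripper":100,"delta_pos":[1.8,0,-0.01],"dr":[0,0,0]},{"gripper":100,"delta_pos":[2.0,0,-0.01],"dr":[0,0,0]},{"gripper":100,"delta_pos":[2.0,0,-0.01],"dr":[0,0,0]},{"gripper":100,"delta_pos":[1.8,0,-0.01],"dr":[0,0,0]},{"gripper":100,"delta_pos":[1.2,0,-0.01],"dr":[0,0,0]}]}}

```text
t: 19.88
ee_pos: [562.1, 88.4, 123.4]
orientation: [0.241, 2.065, -0.146]
ft_force: [0.9, 0.2, -1.1]
width: 87.5
```

Emit:
{"op": "apply_moves", "data": {"increments": [{"gripper":0,"delta_pos":[0,0,0],"dr":[0,0,0]},{"gripper":0,"delta_pos":[0,0,0],"dr":[0,0,0]},{"gripper":0,"delta_pos":[0,0,0],"dr":[0,0,0]},{"gripper":0,"delta_pos":[0,0,0],"dr":[0,0,0]},{"gripper":0,"delta_pos":[0,0,0],"dr":[0,0,0]}]}}

```text
t: 20.3
ee_pos: [565.3, 88.7, 126.2]
orientation: [0.241, 2.06, -0.144]
ft_force: [0.4, 0.5, -0.9]
width: 57.7
```

Emit:
{"op": "apply_moves", "data": {"increments": [{"gripper":0,"delta_pos":[0,0,0],"dr":[0,0,0]},{"gripper":0,"delta_pos":[0,0,0],"dr":[0,0,0]},{"gripper":0,"delta_pos":[0,0,0],"dr":[0,0,0]},{"gripper":0,"delta_pos":[0,0,0],"dr":[0,0,0]},{"gripper":0,"delta_pos":[0,0,0],"dr":[0,0,0]}]}}

```text
t: 20.72
ee_pos: [564.4, 88.9, 125.5]
orientation: [0.24, 2.062, -0.144]
ft_force: [0.3, -1.0, 0.1]
width: 24.6
```

Emit:
{"op": "apply_moves", "data": {"increments": [{"gripper":0,"delta_pos":[0,0,0],"dr":[0,0,0]},{"gripper":0,"delta_pos":[0,0,0],"dr":[0,0,0]},{"gripper":0,"delta_pos":[0,0,0],"dr":[0,0,0]},{"gripper":0,"delta_pos":[0,0,0],"dr":[0,0,0]},{"gripper":0,"delta_pos":[0,0,0],"dr":[0,0,0]}]}}

```text
t: 21.13
ee_pos: [563.6, 87.0, 125.5]
orientation: [0.237, 2.064, -0.146]
ft_force: [-3.2, -7.7, 2.0]
width: 11.3
```

```bash
python3 - <<'E'
from h import *
T=state()
E
```

```text
t 21.13 TCP in coupling [ 72.9 -40.5 125.5] F [-8.2  1.3  2. ] w 11.3
```

Emit:
{"op": "apply_moves", "data": {"increments": [{"gripper":0,"delta_pos":[0,0.2,0.2],"dr":[0,0.02,0]},{"gripper":0,"delta_pos":[0,0.4,0],"dr":[0,0,0]},{"gripper":0,"delta_pos":[0,0.4,0],"dr":[0,0,0]},{"gripper":0,"delta_pos":[0,0.4,0],"dr":[0,0,0]},{"gripper":0,"delta_pos":[0,0.4,0],"dr":[0,0,0]}]}}

```text
t: 21.55
ee_pos: [569.1, 103.2, 124.4]
orientation: [0.238, 2.085, -0.146]
ft_force: [-3.3, -12.8, 2.7]
width: 11.5
```

```bash
python3 - <<'E'
from h import *
cam("wrist");cam("wrist");T=state(); q=L(T[:3,3]); r=np.hypot(q[1],q[2]-50); print(r, np.arctan2(-q[1],q[2]-50))
f=lambda r,a,x:down(W(x,-r*np.sin(a),50+r*np.cos(a)),YAW-np.pi/2,a)
plan(T,f(r,.25,89.7),1);plan(f(r,.25,89.7),f(r,0,89.7),1)
E
```

```text
t 21.65 TCP in coupling [ 90.5 -42.1 124.5] F [-10.7   0.    2.7] w 11.4
85.56598616775035 0.5149780400114258
1 dp [0.014, -0.015, -0.453] dr [0.0, -0.0548, 0.0013] -> [549. 108. 133.]
1 dp [0.011, 0.0, -0.428] dr [-0.0, -0.05, 0.0] -> [528. 113. 136.]
```

Emit:
{"op": "apply_moves", "data": {"increments": [{"gripper":0,"delta_pos":[0.014,-0.015,-0.453],"dr":[0,-0.0548,0]},{"gripper":0,"delta_pos":[0.014,-0.015,-0.453],"dr":[0,-0.0548,0]},{"gripper":0,"delta_pos":[0.014,-0.015,-0.453],"dr":[0,-0.0548,0]},{"gripper":0,"delta_pos":[0.014,-0.015,-0.453],"dr":[0,-0.0548,0]},{"gripper":0,"delta_pos":[0.014,-0.015,-0.453],"dr":[0,-0.0548,0]}]}}

```text
t: 22.07
ee_pos: [548.3, 107.6, 133.1]
orientation: [0.206, 1.81, -0.169]
ft_force: [-3.3, -11.3, 3.0]
width: 11.5
```

```bash
python3 - <<'E'
from h import *
state()
E
```

```text
t 22.07 TCP in coupling [ 89.5 -20.8 133.1] F [-11.8   0.6   3. ] w 11.5
```

Coming through freely. Next I bring it upright, then let it forward.

Emit:
{"op": "apply_moves", "data": {"increments": [{"gripper":0,"delta_pos":[0.011,0,-0.428],"dr":[0,-0.05,0]},{"gripper":0,"delta_pos":[0.011,0,-0.428],"dr":[0,-0.05,0]},{"gripper":0,"delta_pos":[0.011,0,-0.428],"dr":[0,-0.05,0]},{"gripper":0,"delta_pos":[0.011,0,-0.428],"dr":[0,-0.05,0]},{"gripper":0,"delta_pos":[0.011,0,-0.428],"dr":[0,-0.05,0]}]}}

```text
t: 22.48
ee_pos: [527.6, 112.9, 135.8]
orientation: [0.178, 1.561, -0.186]
ft_force: [-2.0, -11.2, 5.2]
width: 11.3
```

```bash
python3 - <<'E'
from h import *
cam("wrist");cam("wrist");T=state(); plan(T,down(W(40,0,L(T[:3,3])[2]),YAW-np.pi/2),2)
E
```

```text
t 22.58 TCP in coupling [ 90.    0.7 135.9] F [-11.7  -1.8   0. ] w 11.5
1 dp [0.002, -0.5, 0.006] dr [0.0003, 0.0004, 0.0005] -> [522.  89. 136.]
2 dp [0.001, -0.5, 0.007] dr [0.0003, 0.0004, 0.0005] -> [517.  64. 136.]
```

Emit:
{"op": "apply_moves", "data": {"increments": [{"gripper":0,"delta_pos":[0,-0.5,0],"dr":[0,0,0]},{"gripper":0,"delta_pos":[0,-0.5,0],"dr":[0,0,0]},{"gripper":0,"delta_pos":[0,-0.5,0],"dr":[0,0,0]},{"gripper":0,"delta_pos":[0,-0.5,0],"dr":[0,0,0]},{"gripper":0,"delta_pos":[0,-0.5,0],"dr":[0,0,0]}]}}

```text
t: 23.0
ee_pos: [522.3, 89.1, 135.8]
orientation: [0.179, 1.563, -0.185]
ft_force: [-3.4, -7.4, 6.3]
width: 11.2
```

Emit:
{"op": "apply_moves", "data": {"increments": [{"gripper":0,"delta_pos":[0,-0.5,0],"dr":[0,0,0]},{"gripper":0,"delta_pos":[0,-0.5,0],"dr":[0,0,0]},{"gripper":0,"delta_pos":[0,-0.5,0],"dr":[0,0,0]},{"gripper":0,"delta_pos":[0,-0.5,0],"dr":[0,0,0]},{"gripper":0,"delta_pos":[0,-0.5,0],"dr":[0,0,0]}]}}

```text
t: 23.42
ee_pos: [516.7, 65.3, 135.9]
orientation: [0.18, 1.563, -0.184]
ft_force: [-4.0, -3.2, 5.7]
width: 11.2
```

```bash
python3 - <<'E'
from h import *
cam("wrist");cam("wrist");state()
E
```

```text
t 23.52 TCP in coupling [4.050e+01 1.000e-01 1.359e+02] F [-6.6  2.5  5.9] w 11.1
```

Move 2 mm more so it seats, then open, wait, and rise.

Emit:
{"op": "apply_moves", "data": {"increments": [{"gripper":0,"delta_pos":[0,-0.1,0],"dr":[0,0,0]},{"gripper":0,"delta_pos":[0,-0.1,0],"dr":[0,0,0]},{"gripper":0,"delta_pos":[0,0,0],"dr":[0,0,0]},{"gripper":100,"delta_pos":[0,0,0],"dr":[0,0,0]},{"gripper":100,"delta_pos":[0,0,0],"dr":[0,0,0]}]}}

```text
t: 23.93
ee_pos: [517.0, 64.0, 135.7]
orientation: [0.182, 1.561, -0.184]
ft_force: [0.3, 0.3, 0.3]
width: 20.9
```

Emit:
{"op": "apply_moves", "data": {"increments": [{"gripper":100,"delta_pos":[0,0,0],"dr":[0,0,0]},{"gripper":100,"delta_pos":[0,0,0],"dr":[0,0,0]},{"gripper":100,"delta_pos":[0,0,0],"dr":[0,0,0]},{"gripper":100,"delta_pos":[0,0,0],"dr":[0,0,0]},{"gripper":100,"delta_pos":[0,0,0],"dr":[0,0,0]}]}}

```text
t: 24.35
ee_pos: [517.1, 64.5, 135.5]
orientation: [0.181, 1.561, -0.183]
ft_force: [0.3, -0.4, -0.2]
width: 54.5
```

Emit:
{"op": "apply_moves", "data": {"increments": [{"gripper":100,"delta_pos":[-1,0,0],"dr":[0,0,0]},{"gripper":100,"delta_pos":[-2.5,0,0],"dr":[0,0,0]},{"gripper":100,"delta_pos":[-2.5,0,0],"dr":[0,0,0]},{"gripper":100,"delta_pos":[-2.5,0,0],"dr":[0,0,0]},{"gripper":100,"delta_pos":[-2.5,0,0],"dr":[0,0,0]}]}}

```text
t: 24.77
ee_pos: [516.7, 64.5, 247.4]
orientation: [0.181, 1.561, -0.183]
ft_force: [0.5, 0.6, -0.8]
width: 86.0
```

```bash
python3 - <<'E'
from h import *
import pickle
cam("wrist");cam("wrist");cam("wrist")
state(); d=cam("wrist"); save(d,"w7.png",(110,100,370,280),3); pickle.dump(d,open("w7.pkl","wb"))
E
```

```text
t 24.92 TCP in coupling [ 40.8  -1.4 248.1] F [ 0.5 -0.2 -0.7] w 87.9
```

View pics/w7.png

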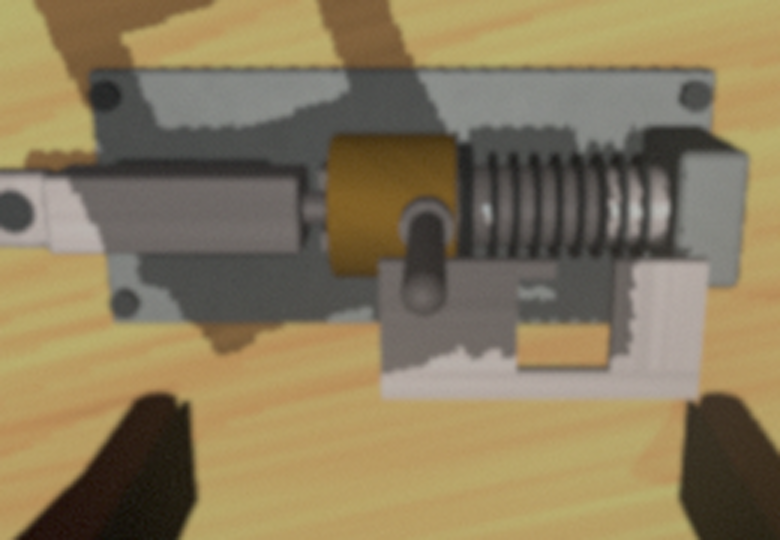

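```bash
python3 - <<'E'
from h import *
import pickle
d=pickle.load(open("w7.pkl","rb"))
g=lambda u,v,z=None:L(px(d,*crop2px(u,v,110,100,3),z)).round(1)
print("rod top",g(425,288,160),g(425,288),"body front",g(300,215,64),"body edges",g(200,177,64),g(200,252,64),g(300,177,64),g(300,250,64),"top z",g(200,215)[2],g(90,215)[2],"sleeve front",g(331,200,76))
P=np.array([g(u,v) for u in range(60,300,6) for v in range(172,256,4)]); B=P[(P[:,2]>60)&(P[:,2]<70)]
m=[(x0,np.mean(np.percentile(B[abs(B[:,0]-x0)<6,1],[3,97]))) for x0 in(-80,-60,-40,-20)]; print(np.round(m,1).tolist())
print(state()[:0]); ctrl.close_job()
E
```

```text
rod top [ 39.2   3.  160. ] [ 39.2   3.1 160.2] body front [-5.5 -0.6 64. ] body edges [-39.5  12.8  64. ] [-41.4 -14.   64. ] [-5.  12.8 64. ] [ -6.  -13.2  64. ] top z 64.2 402.4 sleeve front [ 6.8  7.4 76. ]
[[-80.0, -1.1], [-60.0, -0.9], [-40.0, -0.9], [-20.0, -1.0]]
t 24.97 TCP in coupling [ 40.4  -0.5 246.5] F [ 0.7  0.6 -0.3] w 87.9
[]
the job is handed in; nothing more can be done
```

The bar is coupled and the job is handed in at about 25 s. I pulled the sleeve back, leaned the handle through the notch and let it rest hooked by itself. Then I laid the silver bar's head in the socket, unhooked the handle, let the sleeve forward over the head and let go.

**Last checks, taken before hand-in in the coupling frame:**
- **Handle:** its top reads x 39.2, y 3, z 160 mm, so it is upright and forward (limit x 43). It read x 39.0 before it was ever moved.
- **Bar:** the body's front edge is at x -5.5 (-5 is ideal), about 1 mm off in y, with its top at 64 mm and in line with the coupling. The head is covered now; with the sleeve still hooked it measured about 1 mm from the socket's centre.
- **Robot:** it is clear above everything, with force readings at noise level.
- **Bystanders:** I kept clear of the offcut, glue bottle and mallet, but did not look at them again before handing in.

No check failed. One stray depth reading (402 mm, aimed at the bar's top) was off, and I ignored it. The front edge of the sleeve read 6.8 mm against a nominal 4 mm, which I put down to picture reading because the handle agrees.

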